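# Set a cleaver to its sharpening angle on a worn whetstone and hold it

### The job

The cleaver on the chopping board is to be sharpened: pick it up (the ribbed block on top of its dial gauge is there to grip it by) and lay it gently flat on the whetstone, square across the stone with the gauge over it. Then rock the spine up, with the cutting edge resting lightly and evenly across the stone, until the gauge's swinging pointer settles on the wedge-shaped index of its bezel. Finish while holding it there, edge on the stone and pointer at rest, and leave the stone and everything else where they stand.

Things in the scene. Friction and masses are not known exactly. Their poses are not given: they have to be found in the camera images.
- cleaver: Cleaver with a magnetic dial gauge standing on its flat blade, one piece, 0.4-0.6 kg, centre of mass within 15 mm of the gauge in plan; starts lying on the board, handle over the near edge. Origin: underside of the blade, below the gauge. x: along the blade, away from the handle; -y: to the cutting edge; +y: to the spine; z: up. Blade 2.6 mm thick, x -50 to 120 mm, y -45 (edge) to 30 mm (spine).
- gauge_grip (a point): Grip point, cleaver frame (1, 0, 126) mm, axes as the cleaver's. It lies in the ribbed block on top of the gauge, 20 mm along y, 22 mm along x, from 102 to 136 mm above the blade's underside, to be gripped across y from above. Below it the gauge: a 30 mm (y) shoulder up to 102 mm, a round housing 84 mm across (x -14 to 12 mm), its pivot at height 56 mm, and a foot 60 mm (y) by 24 mm.
- edge_mid (a point): Point on the straight cutting edge abreast of the gauge: cleaver frame (0, -45, 0) mm, axes as the cleaver's. The edge runs along the cleaver's x from -50 to 120 mm; this part of it is to rest across the stone.
- handle_root (a point): Where the round wooden handle begins: cleaver frame (-50, 6, 1) mm. The handle is 28 mm thick, runs on to x = -162 mm and reaches 13 mm below the blade's underside.
- gauge_pointer (a joint): Weighted black pointer with a round bob, pivoted in the middle of the dial, which faces the handle side (-x). It hangs plumb, swings with a period of about 0.3 s and settles in 2 s. Value: rad from the dial's zero line; 0 with the blade level, growing by as much as the spine is raised above the edge; the tip then moves over the dial towards the cutting edge's side.
- gauge_index (a joint): Bezel round the dial, 76 mm across, with one black wedge pointing inwards and a tab outside: the index. Value: rad of the index from the dial's zero line, in the pointer's sense, between 0.22 and 0.42 (the dial's scale has a line every 5 degrees). The bezel is tight and stays as it is set.
- pointer_tip (a point): Tip of the pointer, 30 mm from the pivot; turns with the pointer.
- index_mark (a point): Point of the index wedge, 31 mm from the pivot; turns with the bezel.
- whetstone: Whetstone, reddish below and grey on top, in a low wooden holder with rubber feet, loose, 1.2 kg. Origin: centre of its underside; x across, y along the stone, z up. Stone 70 mm (x) by 200 mm (y). Its top is worn hollow along y: 45 mm above the worktop in the middle, curving up to 48 mm at both ends; level across x. Holder 86 by 236 mm, its end stops 29 mm high.
- stone_top (a point): Middle of the stone's hollow top: whetstone frame (0, 0, 45) mm.
- chopping_board: Wooden chopping board, 200 mm (x) by 300 mm (y), 22 mm thick, lying fast on the worktop. Origin: centre of its underside.
- onion: Bystander: a brown onion, 78 mm across and 85 mm tall, standing on the board. Origin: centre of its underside.
- garlic: Bystander: a garlic bulb, 60 mm across, on the board. Origin: centre of its underside.
- salt_shaker: Bystander: a glass salt shaker, 44 mm across, 90 mm tall, behind the work. Origin: centre of its underside.
- jam_jar: Bystander: a squat jar with a screw lid, 71 mm across, 110 mm tall, behind the work. Origin: centre of its underside.
- mug_tea: Bystander: a mug, 84 mm across, 106 mm tall, at the right. Origin: centre of its underside.
- teaspoon: Bystander: a teaspoon 130 mm long, lying at the right. Origin: centre of its underside.
- lemon: Bystander: a lemon, 71 mm long, at the left. Origin: centre of its underside.
- lemon_b: Bystander: another lemon, 67 mm long, at the left. Origin: centre of its underside.
- tomato: Bystander: a tomato, 75 mm across, at the left. Origin: centre of its underside.

How it is judged:
By the outcome, as a careful person would: the job done as asked, in the order asked, and still so for the second after the job is handed in, while the arm keeps its last pose, push and grip.
It also fails if it takes over 51 s, if anything falls off the work surface, if the arm or the gripper's body presses on something with over 40 N, if the wrist force passes 120 N, or if a joint passes its speed limit or range.

### The arm

A 6-joint arm with a two-finger parallel gripper is mounted at the origin on a cart in front of the work surface, level with it; the furniture and walls round the work are solid. World frame = base frame: x ahead of the robot, y to its left, z up, the work surface at z = 0. Lengths are in m, angles in rad, forces in N, time in s.
With the tool pointing down it reaches from about 0.325 to 1 m from the base axis. Payload 5.1 kg.
Tool frame: the origin (TCP) lies on the centre line of the jaws, within the pads' length; the fingertips stand 14 mm ahead of it and the grasp point (between the pads) lies 5 mm behind it; z points along the fingers, y is the line along which they close (so a half turn about z gives the same grasp; the last joint's range is limited). The gripper opens to 85 mm and grips with 20 to 120 N. Pads are 22 mm wide; open, the fingers measure 114 mm over their backs; the gripper's body (76 mm by 85 mm) begins 54 mm behind the grasp point. The pads swing forward as they close: fully open they stand 13 mm farther back than shut.
Start: joints at [1.049, 0.124, 1.65, -0, 1.367, -0.083], TCP at [0.276, 0.588, 0.245] pointing down, gripper open.
Joint ranges: [-2.61, 2.61], [-1.02, 2.33], [0.03, 2.71], [-1.35, 4.49], [0.32, 2.68], [-2.91, 2.91]. Speed limits (rad/s): [2.57, 2.57, 3.14, 3.14, 3.14, 3.14].

### API

Orientations are given as a 3x3 rotation matrix whose columns are the frame's x, y, z axes.
In Python, from station import robot, optics, hand_in, spotter gives the robot as it stands.
- The arm moves only by the shell command python3 -m creep 'ROWS' [OPENING] [FORCE]. ROWS is JSON, a list of rows, each an object of numbers: "dx", "dy", "dz": the shift along the tool's x, y, z in m; "wx", "wy", "wz": the turn, a rotation vector about the tool's x, y, z in units of 5 degrees (1.0 is 5 degrees). In form: [{"dx": .., "dy": .., "dz": .., "wx": .., "wy": .., "wz": ..}, ...]. A call has 1 to 12 rows; each row is the pose to reach, as a shift and turn from the pose commanded when the call began, along the tool's axes at that moment; what a row does not reach only later rows make up. A row lasts 1/12 s, in which the tool goes at most 41.7 mm and 7.16 degrees, less where a joint would pass 70% of its speed; a pose out of reach is approached as far as the arm can. A call with a gripper value outside its range is refused whole. OPENING is the opening, from 0 (shut) to 1 (fully open), set as the call begins (- or left out, the last holds). The fingers move at their own pace and stop on an object; FORCE is the grip in N (left out, the last holds). Time passes only in rows, so rows that repeat a pose let the fingers close. It gives the time, the measured TCP pose, the force, the opening and the grip force at its end, in the units of the state.
- robot.read_state(): the state, without advancing time (a new reading comes with each control period).
- optics.camera(name): name is "side" or "top" or "wrist"; returns a dict with "frame" (400x640x3 uint8, red, green, blue), "vfov" (degrees; the focal length in pixels is half the picture's height over the tangent of half this angle, whatever the lens; pixels are square), "cx", "cy" (the principal point, pixels), "rvec" (rotation vector, rad) and "tvec" (3), from world to camera coordinates, as OpenCV has them. Camera axes: x right, y down, z forward; pixel columns grow to the right and rows downward; lengths in m; the calibration is good to about 2 mm. A picture is of the moment at which its call begins. There is no depth.
- hand_in(): hands the job in; it is judged then, once.
Trained networks look in a picture, given as the dict that the camera call returned (one of the last four; its "shot" number tells which), for a name from the list of things; names that differ only in an ending like _2 or _b are one class to them, and where a whole thing is asked for, a point or a joint stands for the part that bears it (a point fixed in the world has none). Each returns a list of dicts, best first, with "p" (0 to 1); they miss things now and then, are a little off and sometimes report something else, mostly with a low value. They report only what shows in the picture. A call takes as long as a camera call.
- spotter.search_frame(label, picture): "xyz" ([x, y, z] in m, in world coordinates, good to about 4 mm: the middle of the surface that is visible of it).
- spotter.cut_out(label, picture): "mask" (400x640 bool, what is visible of it).
The state is a dict: "t": time; "joint_pos": joint angles; "joint_velocities": joint speeds; "tau": joint torques, N m; "eef_pos": TCP position; "ee_rot": TCP orientation; "force": force on the tool from outside, world axes, zero at the start; "torque": the same for the moment, N m; "gripper_width": opening from 0.0 (shut) to 1.0 (fully open); "grasp_force": force on a finger pad.
Only numpy, scipy, OpenCV 4.12 (cv2) and the standard library are available. Lean on these libraries where they do the work, as an engineer would, in place of code of your own. Each camera call takes 0.05 s, during which the arm holds its last target. There are 200 camera calls.

## Working session

There is one attempt and no reset: what is moved stays moved. The work goes in short steps, Python scripts to look and compute and a shell command to move; the robot and the scene stay as the last step left them, time stands still between calls to the robot, and variables do not carry over. Pictures are saved under pics/ and viewed, at most 10 in all, crops included, and the job is handed in when it is done.

```bash
mkdir -p pics; ls; cat > h.py <<'E'
import numpy as np, cv2
from station import robot, optics, hand_in, spotter
def K(c):
    f=c["frame"].shape[0]/2/np.tan(np.radians(c["vfov"])/2)
    return np.array([[f,0,c["cx"]],[0,f,c["cy"]],[0,0,1.]])
def proj(c,P):
    R=cv2.Rodrigues(np.array(c["rvec"],float))[0]
    q=(K(c)@(R@np.atleast_2d(P).T+np.array(c["tvec"],float).reshape(3,1)))
    return (q[:2]/q[2]).T
def ray(c,uv):
    R=cv2.Rodrigues(np.array(c["rvec"],float))[0]
    o=-R.T@np.array(c["tvec"],float).reshape(3)
    d=R.T@np.linalg.inv(K(c))@np.array([uv[0],uv[1],1.])
    return o,d/np.linalg.norm(d)
def onz(c,uv,z):
    o,d=ray(c,uv); return o+d*(z-o[2])/d[2]
def tri(crs):
    A=np.zeros((3,3));b=np.zeros(3)
    for c,uv in crs:
        o,d=ray(c,uv);M=np.eye(3)-np.outer(d,d);A+=M;b+=M@o
    return np.linalg.solve(A,b)
def save(c,name,crop=None,s=1):
    im=c["frame"][:,:,::-1]
    if crop: x0,y0,x1,y1=crop; im=im[y0:y1,x0:x1]
    cv2.imwrite("pics/"+name,cv2.resize(im,None,fx=s,fy=s,interpolation=cv2.INTER_CUBIC))
E
python3 - <<'E'
from h import *
np.set_printoptions(precision=4,suppress=True)
s=robot.read_state();print(s)
a={n:optics.camera(n) for n in("side","top")}
for n,c in a.items():
    save(c,n+"0.png"); print(n,c["vfov"],c["cx"],c["cy"],ray(c,(320,200)))
    for l in("cleaver","gauge_grip","edge_mid","handle_root","pointer_tip","index_mark","whetstone","stone_top","chopping_board","onion","garlic"):
        print(l,[(np.array(r["xyz"]).round(4),round(r["p"],2)) for r in spotter.search_frame(l,c)[:2]])
E
```

```text
pics
{'t': 0.0, 'joint_pos': array([ 1.0494,  0.1245,  1.6517,  0.    ,  1.3675, -0.0826]), 'joint_velocities': array([-0.0001, -0.0003,  0.001 ,  0.    , -0.0015, -0.0028]), 'tau': array([  0.0017, -42.3596, -36.5463,   0.0001,   0.0066,   0.    ]), 'eef_pos': array([0.2759, 0.5879, 0.244 ]), 'ee_rot': array([[-0.9053,  0.4248, -0.0011],
       [ 0.4248,  0.9053, -0.0018],
       [ 0.0002, -0.0021, -1.    ]]), 'force': array([ 0.0218, -0.7343,  0.5477]), 'torque': array([-0.0073, -0.017 , -0.0041]), 'grasp_force': 0.0, 'gripper_width': 1.002910393955049}
side 43.60353394419672 319.7506229216955 204.17571734947745 (array([ 0.0903, -1.2583,  0.9492]), array([ 0.2631,  0.8011, -0.5376]))
cleaver [(array([ 0.394 , -0.2143,  0.0211]), 0.94)]
gauge_grip [(array([ 0.389 , -0.2169,  0.0247]), 0.96), (array([ 0.5024, -0.486 ,  0.0767]), 0.48)]
edge_mid [(array([ 0.3918, -0.2151,  0.0281]), 0.8)]
handle_root [(array([ 0.3915, -0.2161,  0.0251]), 0.8)]
pointer_tip []
index_mark [(array([ 0.3944, -0.2137,  0.0227]), 0.26)]
whetstone [(array([0.4745, 0.1415, 0.0455]), 0.72)]
stone_top [(array([0
[... 394 characters left out ...]
-0.2065,  0.0278]), 0.77)]
gauge_grip [(array([ 0.4051, -0.2094,  0.0266]), 0.96)]
edge_mid [(array([ 0.4021, -0.2069,  0.0206]), 0.84)]
handle_root [(array([ 0.406 , -0.2109,  0.0236]), 0.66), (array([ 0.3876, -0.2055,  0.1018]), 0.66)]
pointer_tip []
index_mark [(array([0.4825, 0.1799, 0.0464]), 0.57), (array([ 0.3873, -0.2018,  0.104 ]), 0.46)]
whetstone [(array([0.4788, 0.1781, 0.0451]), 0.71), (array([ 0.4039, -0.0507,  0.0651]), 0.43)]
stone_top [(array([0.4839, 0.1808, 0.0453]), 0.81)]
chopping_board [(array([ 0.4027, -0.2117,  0.0208]), 0.68), (array([0.3293, 0.4617, 0.0406]), 0.66)]
onion [(array([ 0.4869, -0.0633,  0.0798]), 0.9)]
garlic [(array([ 0.407 , -0.0498,  0.0625]), 0.68)]
```

View pics/side0.png

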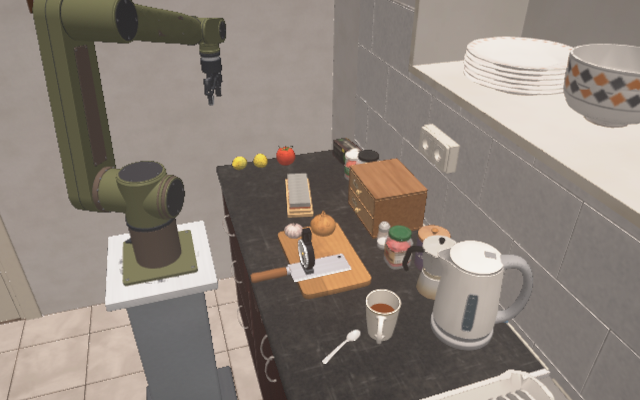

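View pics/top0.png

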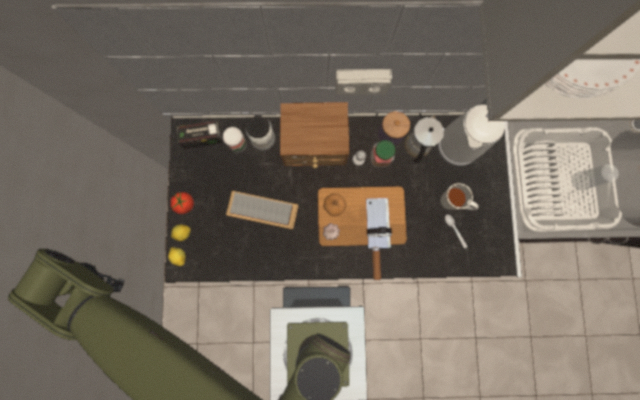

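The side view shows the cleaver with its handle to the robot (gauge near px 305,252) and the stone at (298,194). In the top view the gauge is at (378,231) and the stone centre at (262,209), its long axis about 12° off world y. I'll go over the stone first for a wrist picture.

```bash
python3 -m creep '[{"dx":-0.31,"dy":-0.33,"dz":-0.12,"wz":-2.6},{"dx":-0.31,"dy":-0.33,"dz":-0.12,"wz":-2.6},{"dx":-0.31,"dy":-0.33,"dz":-0.12,"wz":-2.6},{"dx":-0.31,"dy":-0.33,"dz":-0.12,"wz":-2.6},{"dx":-0.31,"dy":-0.33,"dz":-0.12,"wz":-2.6},{"dx":-0.31,"dy":-0.33,"dz":-0.12,"wz":-2.6},{"dx":-0.31,"dy":-0.33,"dz":-0.12,"wz":-2.6},{"dx":-0.31,"dy":-0.33,"dz":-0.12,"wz":-2.6},{"dx":-0.31,"dy":-0.33,"dz":-0.12,"wz":-2.6},{"dx":-0.31,"dy":-0.33,"dz":-0.12,"wz":-2.6},{"dx":-0.31,"dy":-0.33,"dz":-0.12,"wz":-2.6},{"dx":-0.31,"dy":-0.33,"dz":-0.12,"wz":-2.6}]' 1
python3 - <<'E'
from h import *
np.set_printoptions(precision=4,suppress=True)
s=robot.read_state();print(s["t"],s["eef_pos"],s["ee_rot"],s["joint_pos"])
c=optics.camera("wrist");save(c,"w1.png");print(c["vfov"],ray(c,(320,200)))
for l in("whetstone","cleaver"):
  for r in spotter.cut_out(l,c)[:1]:
    m=r["mask"].astype(np.uint8);cn=max(cv2.findContours(m,0,1)[0],key=cv2.contourArea)
    b=cv2.boxPoints(cv2.minAreaRect(cn));print(l,r["p"],m.sum(),b)
    P=np.array([onz(c,p,.045 if l=="whetstone" else .023) for p in b]);print(P,P.mean(0))
E
```

```text
1.2 [0.2762 0.5884 0.2453] [[-0.9053  0.4249 -0.    ]
 [ 0.4249  0.9053 -0.0001]
 [ 0.     -0.0001 -1.    ]] [ 1.0494  0.1238  1.6503  0.      1.3675 -0.0826]
59.91625396452946 (array([0.2132, 0.6183, 0.3729]), array([ 0.257 , -0.1184, -0.9591]))invalid input at $[0]: expected keys dx, dy, dz, wx, wy, wz
```

View pics/w1.png

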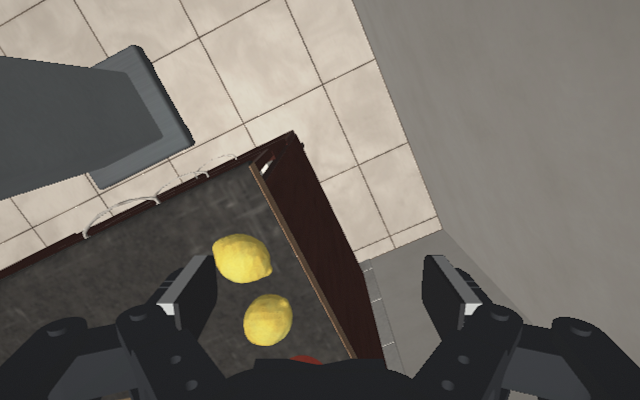

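The call was refused because every key is required. The picture shows the wrist camera still at the start pose, looking past the fingers at the lemons, so nothing has moved.

```bash
python3 -m creep '[{"dx":-0.31,"dy":-0.31,"dz":-0.12,"wx":0,"wy":0,"wz":-2.6},{"dx":-0.31,"dy":-0.31,"dz":-0.12,"wx":0,"wy":0,"wz":-2.6},{"dx":-0.31,"dy":-0.31,"dz":-0.12,"wx":0,"wy":0,"wz":-2.6},{"dx":-0.31,"dy":-0.31,"dz":-0.12,"wx":0,"wy":0,"wz":-2.6},{"dx":-0.31,"dy":-0.31,"dz":-0.12,"wx":0,"wy":0,"wz":-2.6},{"dx":-0.31,"dy":-0.31,"dz":-0.12,"wx":0,"wy":0,"wz":-2.6},{"dx":-0.31,"dy":-0.31,"dz":-0.12,"wx":0,"wy":0,"wz":-2.6},{"dx":-0.31,"dy":-0.31,"dz":-0.12,"wx":0,"wy":0,"wz":-2.6},{"dx":-0.31,"dy":-0.31,"dz":-0.12,"wx":0,"wy":0,"wz":-2.6},{"dx":-0.31,"dy":-0.31,"dz":-0.12,"wx":0,"wy":0,"wz":-2.6},{"dx":-0.31,"dy":-0.31,"dz":-0.12,"wx":0,"wy":0,"wz":-2.6},{"dx":-0.31,"dy":-0.31,"dz":-0.12,"wx":0,"wy":0,"wz":-2.6}]' 1
cat > look.py <<'E'
import sys
from h import *
np.set_printoptions(precision=4,suppress=True)
s=robot.read_state();print(s["t"],s["eef_pos"],s["ee_rot"],s["joint_pos"])
c=optics.camera("wrist");save(c,sys.argv[1])
for l,z in(("whetstone",.045),("cleaver",.0235)):
  for r in spotter.cut_out(l,c)[:1]:
    m=r["mask"].astype(np.uint8);cn=max(cv2.findContours(m,0,1)[0],key=cv2.contourArea)
    b=cv2.boxPoints(cv2.minAreaRect(cn));print(l,r["p"],m.sum(),b)
    P=np.array([onz(c,p,z) for p in b]);print(P,P.mean(0))
E
python3 look.py w2.png
```

```text
t: 2.35
eef_pos: [0.4273, 0.1714, 0.3683]
ee_rot: [[-0.976, 0.217, 0.005], [0.217, 0.976, -0.001], [-0.006, 0.0, -1.0]]
force: [-0.5, -0.4, 1.2]
gripper_width: 0.999
grasp_force: 0.0
2.35 [0.4273 0.1714 0.3683] [[-0.976   0.2175  0.0054]
 [ 0.2175  0.9761 -0.0011]
 [-0.0055  0.0001 -1.    ]] [ 0.2661 -0.3574  1.8873 -0.0025  1.6068 -1.0855]
whetstone 0.96 9999 [[252.5964 216.9049]
 [253.0321 155.4754]
 [421.0449 156.667 ]
 [420.6093 218.0965]]
[[0.4947 0.0625 0.045 ]
 [0.4128 0.086  0.045 ]
 [0.4622 0.3    0.045 ]
 [0.5468 0.2877 0.045 ]] [0.4791 0.1841 0.045 ]
cleaver 0.6 8731 [[-58.3088  95.8292]
 [ 13.809   61.4093]
 [107.5536 257.8266]
 [ 35.4358 292.2465]]
[[ 0.2513 -0.2943  0.0235]
 [ 0.2331 -0.183   0.0235]
 [ 0.5164 -0.1727  0.0235]
 [ 0.5469 -0.3038  0.0235]] [ 0.3869 -0.2384  0.0235]
```

View pics/w2.png

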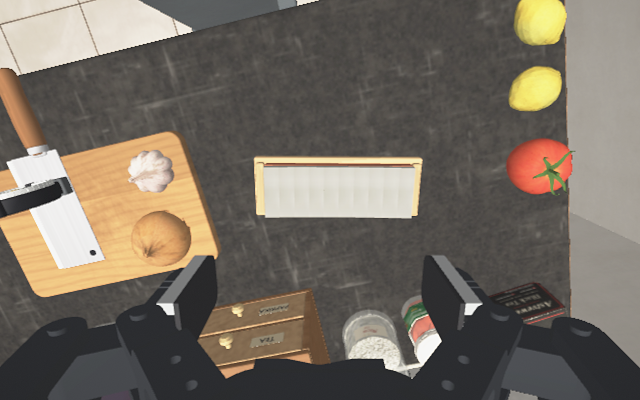

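The wrist picture shows the grey stone top with corners about (265,166), (411,167), (416,218) and (266,217). The cleaver is at far left, with its gauge near (40,195) and its tip near (80,262). I'll go over the cleaver and measure the stone from this frame first.

```bash
cat > stone.py <<'E'
from h import *
np.set_printoptions(precision=4,suppress=True)
c=optics.camera("wrist")
m=spotter.cut_out("whetstone",c)[0]["mask"]
f=cv2.cvtColor(c["frame"],cv2.COLOR_RGB2HSV)
g=(m&(f[:,:,1]<45)&(f[:,:,2]>90)).astype(np.uint8)
g=cv2.morphologyEx(g,cv2.MORPH_OPEN,np.ones((3,3)))
cn=max(cv2.findContours(g,0,1)[0],key=cv2.contourArea)
ys,xs=np.nonzero(g)
print("bbox",xs.min(),xs.max(),ys.min(),ys.max())
# fit near/far edges
cols=range(285,395,3)
t=np.array([(x,np.nonzero(g[:,x])[0].min()-.5) for x in cols]);b=np.array([(x,np.nonzero(g[:,x])[0].max()+.5) for x in cols])
rows=range(180,206,2)
l=np.array([(np.nonzero(g[y])[0].min()-.5,y) for y in rows]);r=np.array([(np.nonzero(g[y])[0].max()+.5,y) for y in rows])
def W(q,z):return np.array([onz(c,p,z) for p in q])
# hollow: height from y-dist to mid
for n,q,z in(("near",t,.0458),("far",b,.0458),("right",l,.048),("left",r,.048)):
    P=W(q,z)[:,:2];mu=P.mean(0);u=np.linalg.svd(P-mu)[2][0];print(n,mu,u,np.degrees(np.arctan2(u[1],u[0])),np.abs((P-mu)@[-u[1],u[0]]).max())
E
python3 stone.py
python3 -m creep '[{"dx":-0.018,"dy":-0.38,"dz":-0.03,"wx":0,"wy":0,"wz":-2.1},{"dx":-0.018,"dy":-0.38,"dz":-0.03,"wx":0,"wy":0,"wz":-2.1},{"dx":-0.018,"dy":-0.38,"dz":-0.03,"wx":0,"wy":0,"wz":-2.1},{"dx":-0.018,"dy":-0.38,"dz":-0.03,"wx":0,"wy":0,"wz":-2.1},{"dx":-0.018,"dy":-0.38,"dz":-0.03,"wx":0,"wy":0,"wz":-2.1},{"dx":-0.018,"dy":-0.38,"dz":-0.03,"wx":0,"wy":0,"wz":-2.1},{"dx":-0.018,"dy":-0.38,"dz":-0.03,"wx":0,"wy":0,"wz":-2.1},{"dx":-0.018,"dy":-0.38,"dz":-0.03,"wx":0,"wy":0,"wz":-2.1},{"dx":-0.018,"dy":-0.38,"dz":-0.03,"wx":0,"wy":0,"wz":-2.1},{"dx":-0.018,"dy":-0.38,"dz":-0.03,"wx":0,"wy":0,"wz":-2.1},{"dx":-0.018,"dy":-0.38,"dz":-0.03,"wx":0,"wy":0,"wz":-2.1},{"dx":-0.018,"dy":-0.38,"dz":-0.03,"wx":0,"wy":0,"wz":-2.1}]'
python3 look.py w3.png
```

```text
bbox 260 411 170 222
near [0.4515 0.1969] [0.2242 0.9745] 77.04328213859849 0.0007149169557598424
far [0.5219 0.1828] [0.2205 0.9754] 77.25881621743511 0.0007437402654869449
right [0.4579 0.0888] [ 0.9774 -0.2116] -12.217253777270606 0.0006676730613089394
left [0.5002 0.2837] [ 0.9741 -0.226 ] -13.060682665128931 0.0006167669376539714
t: 3.6
eef_pos: [0.3631, -0.1986, 0.3946]
ee_rot: [[-1.0, 0.028, -0.001], [0.028, 1.0, 0.001], [0.001, 0.001, -1.0]]
force: [-0.5, 0.2, 0.6]
gripper_width: 0.997
grasp_force: 0.0
3.6 [ 0.3631 -0.1986  0.3946] [[-0.9996  0.0282 -0.001 ]
 [ 0.0282  0.9996  0.0015]
 [ 0.001   0.0015 -1.    ]] [-0.6307 -0.4656  1.9207  0.0006  1.6882 -2.1733]
whetstone 0.98 8469 [[482.7301 232.4906]
 [493.7825 176.0009]
 [648.9094 206.3518]
 [637.8571 262.8416]]
[[0.4906 0.0392 0.045 ]
 [0.4057 0.0461 0.045 ]
 [0.457  0.2747 0.045 ]
 [0.5468 0.279  0.045 ]] [0.475  0.1597 0.045 ]
cleaver 0.93 7425 [[279.  54.]
 [343.  54.]
 [343. 249.]
 [279. 249.]]
[[ 0.2353 -0.2483  0.0235]
 [ 0.2377 -0.1629  0.0235]
 [ 0.5208 -0.1656  0.0235]
 [ 0.5179 -0.2655  0.0235]] [ 0.3779 -0.2106  0.0235]
```

View pics/w3.png

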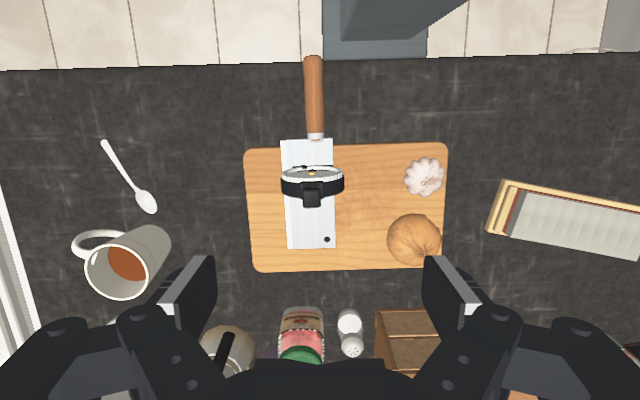

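The view shows the blade corners at about (281,140), (332,139), (336,247) and (287,248). The ribbed block is near (311,196) and the handle is at the top.

```bash
cat > clv.py <<'E'
from h import *
from scipy.optimize import least_squares
np.set_printoptions(precision=4,suppress=True)
c=optics.camera("wrist");g=cv2.cvtColor(c["frame"],cv2.COLOR_RGB2GRAY)
p=np.array([[281,140],[332,139],[336,247],[287,248]],np.float32).reshape(-1,1,2)
q=cv2.cornerSubPix(g,p.copy(),(4,4),(-1,-1),(3,50,.01)).reshape(-1,2);print(q)
M=np.array([[-50,-45],[-50,30],[120,30],[120,-45]])/1e3
def T(v,m): ca,sa=np.cos(v[2]),np.sin(v[2]);m=np.atleast_2d(m);return np.c_[v[0]+ca*m[:,0]-sa*m[:,1],v[1]+sa*m[:,0]+ca*m[:,1],.022+m[:,2]]
M3=np.c_[M,np.full(4,.0026)]
r=least_squares(lambda v:(proj(c,T(v,M3))-q).ravel(),[.4,-.2,0]);print("pose",r.x,np.degrees(r.x[2]),r.fun)
for n,z in(("blocktop",.136),):
    b=np.array([[-10,-10],[-10,10],[12,10],[12,-10]])/1e3;print(n,proj(c,T(r.x,np.c_[b,np.full(4,z)])))
gp=T(r.x,[[.001,0,.126]])[0];print("grip",gp)
s=robot.read_state();R=s["ee_rot"];print("tcp",s["eef_pos"])
save(c,"w3c.png",(250,110,370,260),4)
tgt=gp-[0,0,.005];print("move tool",R.T@(tgt-s["eef_pos"]),"yaw now of -tool x",np.degrees(np.arctan2(-R[1,0],-R[0,0])))
E
python3 clv.py
```

```text
[[279.4118 139.8583]
 [331.4921 137.3566]
 [333.8546 246.5819]
 [287.1248 247.7423]]
pose [ 0.3978 -0.2089  0.0103] 0.5918466568808729 [-0.3439 -0.9177  0.2352 -0.3498  0.7317  0.5584 -0.6143  1.0055]
blocktop [[300.1605 188.8216]
 [318.5738 188.1732]
 [319.3063 207.4929]
 [301.1862 208.1205]]
grip [ 0.3988 -0.2089  0.148 ]
tcp [ 0.3633 -0.1977  0.3952]
move tool [-0.0358 -0.0104  0.2521] yaw now of -tool x -1.4577021244854764
```

View pics/w3c.png

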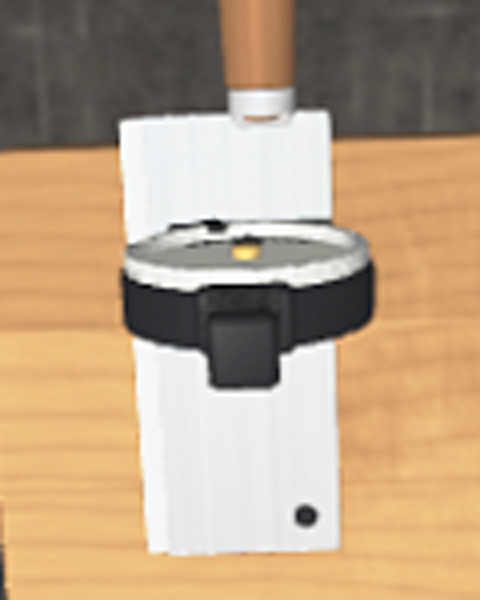

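The block top in the crop sits at full-image (302–320, 187–207), within 1.5 px of the model. So the pose is confirmed and I can descend.

```bash
python3 -m creep '[{"dx":-0.035,"dy":-0.009,"dz":0.04,"wx":0,"wy":0,"wz":-0.4},{"dx":-0.035,"dy":-0.009,"dz":0.08,"wx":0,"wy":0,"wz":-0.4},{"dx":-0.035,"dy":-0.009,"dz":0.12,"wx":0,"wy":0,"wz":-0.4},{"dx":-0.035,"dy":-0.009,"dz":0.155,"wx":0,"wy":0,"wz":-0.4},{"dx":-0.035,"dy":-0.009,"dz":0.185,"wx":0,"wy":0,"wz":-0.4},{"dx":-0.035,"dy":-0.009,"dz":0.21,"wx":0,"wy":0,"wz":-0.4},{"dx":-0.035,"dy":-0.009,"dz":0.23,"wx":0,"wy":0,"wz":-0.4},{"dx":-0.035,"dy":-0.009,"dz":0.24,"wx":0,"wy":0,"wz":-0.4},{"dx":-0.035,"dy":-0.009,"dz":0.247,"wx":0,"wy":0,"wz":-0.4},{"dx":-0.035,"dy":-0.009,"dz":0.251,"wx":0,"wy":0,"wz":-0.4},{"dx":-0.035,"dy":-0.009,"dz":0.251,"wx":0,"wy":0,"wz":-0.4},{"dx":-0.035,"dy":-0.009,"dz":0.251,"wx":0,"wy":0,"wz":-0.4}]'
python3 - <<'E'
from h import *
for n in("side","wrist"):
    c=optics.camera(n);save(c,n+"4.png")
a=cv2.imread("pics/side4.png")[200:300,240:380];b=cv2.imread("pics/wrist4.png")
cv2.imwrite("pics/m4.png",np.vstack([cv2.resize(a,(420,300),interpolation=2),cv2.resize(b,(420,262))]))
E
```

```text
t: 4.8
eef_pos: [0.3983, -0.2095, 0.1456]
ee_rot: [[-1.0, -0.007, 0.002], [-0.007, 1.0, -0.001], [-0.002, -0.001, -1.0]]
force: [1.0, 1.3, 0.5]
gripper_width: 0.999
grasp_force: 0.0
```

View pics/m4.png

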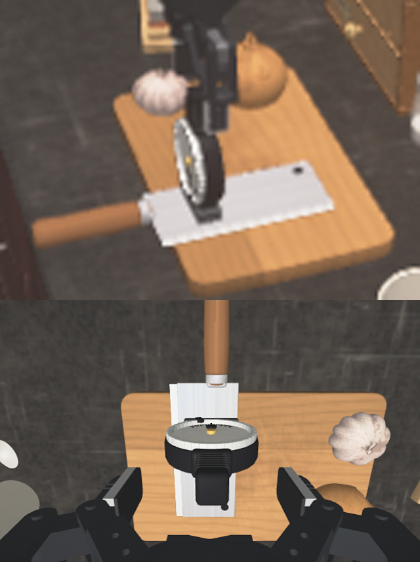

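The fingers straddle the block, centred in the wrist view between pads at about (125,485) and (295,485), and the garlic is clear. I'll close the gripper.

```bash
python3 -m creep '[{"dx":0,"dy":0,"dz":0.001,"wx":0,"wy":0,"wz":0},{"dx":0,"dy":0,"dz":0.001,"wx":0,"wy":0,"wz":0},{"dx":0,"dy":0,"dz":0.001,"wx":0,"wy":0,"wz":0},{"dx":0,"dy":0,"dz":0.001,"wx":0,"wy":0,"wz":0},{"dx":0,"dy":0,"dz":0.001,"wx":0,"wy":0,"wz":0},{"dx":0,"dy":0,"dz":0.001,"wx":0,"wy":0,"wz":0},{"dx":0,"dy":0,"dz":0.001,"wx":0,"wy":0,"wz":0},{"dx":0,"dy":0,"dz":0.001,"wx":0,"wy":0,"wz":0},{"dx":0,"dy":0,"dz":0.001,"wx":0,"wy":0,"wz":0},{"dx":0,"dy":0,"dz":0.001,"wx":0,"wy":0,"wz":0}]' 0 100; python3 -c "
from h import *
s=robot.read_state();print(s['force'],s['torque'])"
```

```text
t: 5.73
eef_pos: [0.3976, -0.2089, 0.1435]
ee_rot: [[-1.0, -0.006, 0.0], [-0.006, 1.0, 0.001], [-0.0, 0.001, -1.0]]
force: [-0.8, 3.3, 4.0]
gripper_width: 0.218
grasp_force: 98.8
[-0.77793556  3.28873818  3.96802283] [ 0.64743666  0.05764944 -0.02874767]
```

```bash
python3 -m creep '[{"dx":0,"dy":0,"dz":-0.004,"wx":0,"wy":0,"wz":0},{"dx":0,"dy":0,"dz":-0.012,"wx":0,"wy":0,"wz":0},{"dx":0,"dy":0,"dz":-0.025,"wx":0,"wy":0,"wz":0},{"dx":0,"dy":0,"dz":-0.045,"wx":0,"wy":0,"wz":0},{"dx":0,"dy":0,"dz":-0.07,"wx":0,"wy":0,"wz":0},{"dx":0,"dy":0,"dz":-0.095,"wx":0,"wy":0,"wz":0},{"dx":0,"dy":0,"dz":-0.115,"wx":0,"wy":0,"wz":0},{"dx":0,"dy":0,"dz":-0.128,"wx":0,"wy":0,"wz":0},{"dx":0,"dy":0,"dz":-0.135,"wx":0,"wy":0,"wz":0},{"dx":0,"dy":0,"dz":-0.135,"wx":0,"wy":0,"wz":0},{"dx":0,"dy":0,"dz":-0.135,"wx":0,"wy":0,"wz":0}]'
cat > st.py <<'E'
from h import *
np.set_printoptions(precision=4,suppress=True)
s=robot.read_state()
print(s['t'],s['eef_pos'],s['ee_rot'].ravel(),'F',s['force'],'M',s['torque'],s['joint_pos'],s['grasp_force'])
E
python3 st.py
```

```text
t: 6.65
eef_pos: [0.3971, -0.2091, 0.2772]
ee_rot: [[-1.0, -0.006, -0.001], [-0.006, 1.0, 0.001], [0.001, 0.001, -1.0]]
force: [-1.3, 0.8, -6.1]
gripper_width: 0.214
grasp_force: 98.1
6.65 [ 0.3971 -0.2091  0.2772] [-1.     -0.0062 -0.0014 -0.0062  1.      0.0008  0.0014  0.0008 -1.    ] F [-1.3316  0.7566 -6.0879] M [ 0.0221  0.0646 -0.0424] [-0.6042 -0.3591  2.0377 -0.0002  1.4647 -2.1812] 98.13898086547852
```

```bash
python3 -m creep '[{"dx":-0.002,"dy":0.01,"dz":0,"wx":0,"wy":0,"wz":0.1},{"dx":-0.009,"dy":0.04,"dz":0,"wx":0,"wy":0,"wz":0.25},{"dx":-0.018,"dy":0.08,"dz":0,"wx":0,"wy":0,"wz":0.5},{"dx":-0.028,"dy":0.12,"dz":0,"wx":0,"wy":0,"wz":0.8},{"dx":-0.037,"dy":0.16,"dz":0,"wx":0,"wy":0,"wz":1.05},{"dx":-0.047,"dy":0.2,"dz":0,"wx":0,"wy":0,"wz":1.3},{"dx":-0.056,"dy":0.24,"dz":0,"wx":0,"wy":0,"wz":1.6},{"dx":-0.065,"dy":0.28,"dz":0,"wx":0,"wy":0,"wz":1.85},{"dx":-0.075,"dy":0.32,"dz":0,"wx":0,"wy":0,"wz":2.1},{"dx":-0.083,"dy":0.355,"dz":0,"wx":0,"wy":0,"wz":2.35},{"dx":-0.09,"dy":0.385,"dz":0,"wx":0,"wy":0,"wz":2.5},{"dx":-0.0935,"dy":0.4,"dz":0,"wx":0,"wy":0,"wz":2.62}]'
python3 -m creep '[{"dx":0,"dy":0,"dz":0.005,"wx":0,"wy":0,"wz":0},{"dx":0,"dy":0,"dz":0.015,"wx":0,"wy":0,"wz":0},{"dx":0,"dy":0,"dz":0.03,"wx":0,"wy":0,"wz":0},{"dx":0,"dy":0,"dz":0.045,"wx":0,"wy":0,"wz":0},{"dx":0,"dy":0,"dz":0.058,"wx":0,"wy":0,"wz":0},{"dx":0,"dy":0,"dz":0.068,"wx":0,"wy":0,"wz":0},{"dx":0,"dy":0,"dz":0.073,"wx":0,"wy":0,"wz":0},{"dx":0,"dy":0,"dz":0.075,"wx":0,"wy":0,"wz":0},{"dx":0,"dy":0,"dz":0.075,"wx":0,"wy":0,"wz":0},{"dx":0,"dy":0,"dz":0.075,"wx":0,"wy":0,"wz":0}]'
python3 st.py
python3 - <<'E'
from h import *
a=[]
for n,cr in(("side",(250,130,350,230)),("wrist",None)):
    c=optics.camera(n);save(c,n+"5.png",cr,4 if cr else 1)
    if n=="wrist": np.save("w5.npy",c["frame"])
a=cv2.imread("pics/side5.png");b=cv2.imread("pics/wrist5.png")[20:360,150:490]
cv2.imwrite("pics/m5.png",np.hstack([a,cv2.resize(b,(400,400))]))
E
```

```text
t: 7.65
eef_pos: [0.4877, 0.1946, 0.2755]
ee_rot: [[-0.976, 0.218, -0.004], [0.218, 0.976, 0.0], [0.004, -0.0, -1.0]]
force: [-0.5, -2.1, -5.1]
gripper_width: 0.22
grasp_force: 99.1
t: 8.48
eef_pos: [0.489, 0.1913, 0.2041]
ee_rot: [[-0.975, 0.221, 0.001], [0.221, 0.975, 0.0], [-0.001, 0.001, -1.0]]
force: [0.4, -0.3, -4.8]
gripper_width: 0.215
grasp_force: 99.0
8.4833 [0.489  0.1913 0.2041] [-0.9753  0.2208  0.0013  0.2208  0.9753  0.0003 -0.0012  0.0006 -1.    ] F [ 0.39   -0.2773 -4.7916] M [ 0.0497 -0.0209  0.0371] [ 0.2707 -0.1261  1.9703 -0.      1.296  -1.0775] 99.02396321296692
```

View pics/m5.png

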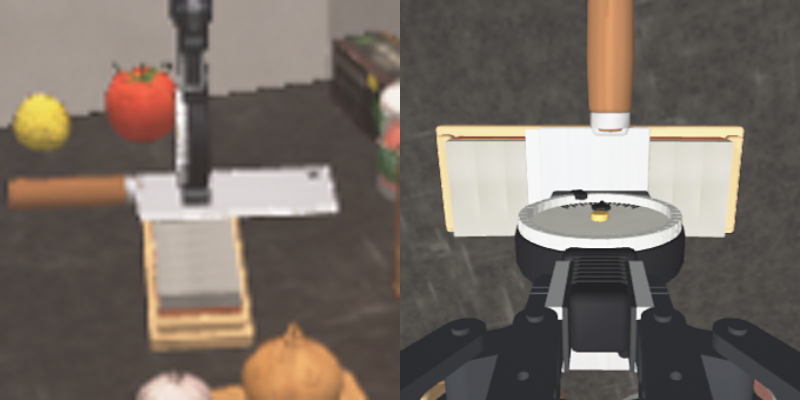

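The side crop shows the cleaver level over the middle of the stone. In the wrist crop the blade (525–650) is square and centred on the stone (447–732), and the index tab is at (580,195), at the bottom of the dial on the edge side. I'll lower it gently.

```bash
python3 -m creep '[{"dx":0,"dy":0,"dz":0.004,"wx":0,"wy":0,"wz":0},{"dx":0,"dy":0,"dz":0.011,"wx":0,"wy":0,"wz":0},{"dx":0,"dy":0,"dz":0.019,"wx":0,"wy":0,"wz":0},{"dx":0,"dy":0,"dz":0.026,"wx":0,"wy":0,"wz":0},{"dx":0,"dy":0,"dz":0.03,"wx":0,"wy":0,"wz":0},{"dx":0,"dy":0,"dz":0.032,"wx":0,"wy":0,"wz":0},{"dx":0,"dy":0,"dz":0.032,"wx":0,"wy":0,"wz":0},{"dx":0,"dy":0,"dz":0.032,"wx":0,"wy":0,"wz":0},{"dx":0,"dy":0,"dz":0.032,"wx":0,"wy":0,"wz":0}]'
cat > dial.py <<'E'
import sys
from h import *
np.set_printoptions(precision=4,suppress=True)
c=optics.camera("wrist");save(c,sys.argv[1]+".png",(230,140,410,250),4)
s=robot.read_state();R=s["ee_rot"]
# cleaver axes from tool: x=-tx, y=ty, z=-tz ; grip at tcp -5mm*tz
A=np.c_[-R[:,0],R[:,1],-R[:,2]];off=float(sys.argv[2]) if len(sys.argv)>2 else 0
O=s["eef_pos"]-.005*R[:,2]-A@[.001+off,0,.126];print("origin",O,"tilt",np.degrees(np.arctan2(A[2,1],A[2,2])),"F",s["force"],"M",s["torque"],"t",s["t"])
def dial(uv,xp):
    o,d=ray(c,uv);o=A.T@(o-O);d=A.T@d;return (o+d*(xp-o[0])/d[0])[1:]-[0,.056]
for l in("gauge_pointer","gauge_index"):
    for r in spotter.cut_out(l,c)[:2]:
        ys,xs=np.nonzero(r["mask"]);q=dial((xs.mean(),ys.mean()),-.015)
        print(l,r["p"],len(xs),xs.mean(),ys.mean(),q,xs.min(),xs.max(),ys.min(),ys.max())
print("circle proj",proj(c,[O+A@[-.014,.038*np.sin(a),.056-.038*np.cos(a)] for a in(0,np.pi/2,np.pi,-np.pi/2)]+[O+A@[-.014,0,.056]]))
E
python3 dial.py d6
```

```text
t: 9.33
eef_pos: [0.4888, 0.1914, 0.1718]
ee_rot: [[-0.975, 0.221, 0.001], [0.221, 0.975, 0.0], [-0.001, 0.0, -1.0]]
force: [-0.3, 0.8, -4.9]
gripper_width: 0.215
grasp_force: 99.1
origin [0.488  0.1917 0.0509] tilt 0.026350753044124074 F [ 0.549  -0.1103 -5.2597] M [0.0399 0.0341 0.0395] t 9.3833
gauge_pointer 0.81 217 318.91244239631334 199.6221198156682 [-0.0001  0.0098] 312 326 190 207
gauge_index 0.71 3017 319.3612860457408 209.7792509115015 [0.0001 0.0278] 250 388 181 232
circle proj [[319.1914 181.2971]
 [385.0709 196.487 ]
 [319.1447 218.5097]
 [253.2996 196.5321]
 [319.1723 196.5096]]
```

View pics/d6.png

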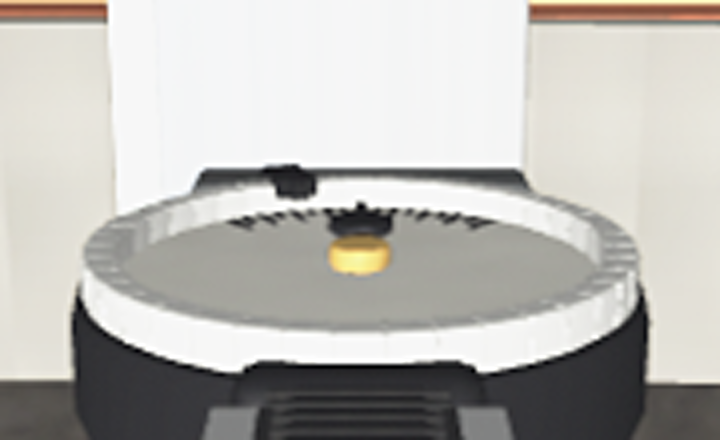

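The dial close-up shows the pointer hanging at the zero line (crop 360,220), scale ticks around it, and the index tab/wedge at crop (292,180), roughly 0.3 rad to the edge side. Now for contact.

```bash
python3 -m creep '[{"dx":0,"dy":0,"dz":0.001,"wx":0,"wy":0,"wz":0},{"dx":0,"dy":0,"dz":0.002,"wx":0,"wy":0,"wz":0},{"dx":0,"dy":0,"dz":0.003,"wx":0,"wy":0,"wz":0},{"dx":0,"dy":0,"dz":0.0035,"wx":0,"wy":0,"wz":0},{"dx":0,"dy":0,"dz":0.0035,"wx":0,"wy":0,"wz":0},{"dx":0,"dy":0,"dz":0.0035,"wx":0,"wy":0,"wz":0}]';python3 st.py
python3 -m creep '[{"dx":0,"dy":0,"dz":0.0005,"wx":0,"wy":0,"wz":0},{"dx":0,"dy":0,"dz":0.001,"wx":0,"wy":0,"wz":0},{"dx":0,"dy":0,"dz":0.001,"wx":0,"wy":0,"wz":0},{"dx":0,"dy":0,"dz":0.001,"wx":0,"wy":0,"wz":0}]';python3 st.py
```

```text
t: 9.98
eef_pos: [0.4884, 0.1913, 0.1677]
ee_rot: [[-0.975, 0.221, -0.0], [0.221, 0.975, -0.0], [0.0, -0.0, -1.0]]
force: [0.5, -0.2, -6.2]
gripper_width: 0.211
grasp_force: 99.1
9.9833 [0.4884 0.1913 0.1677] [-0.9754  0.2205 -0.0002  0.2205  0.9754 -0.0001  0.0002 -0.0001 -1.    ] F [ 0.4956 -0.2329 -6.2185] M [0.0847 0.0153 0.0146] [ 0.271  -0.0929  2.0037 -0.      1.231  -1.0774] 99.1050124168396
t: 10.32
eef_pos: [0.4886, 0.1914, 0.1669]
ee_rot: [[-0.975, 0.221, 0.0], [0.221, 0.975, 0.0], [-0.0, 0.0, -1.0]]
force: [-0.1, -0.4, -4.7]
gripper_width: 0.219
grasp_force: 99.2
10.3167 [0.4886 0.1914 0.1669] [-0.9754  0.2206  0.0001  0.2206  0.9754  0.     -0.0001  0.0001 -1.    ] F [-0.0859 -0.4453 -4.6976] M [0.0056 0.0569 0.0407] [ 0.271  -0.092   2.0044  0.      1.2291 -1.0774] 99.21124219894409
```

```bash
for i in 1 2 3; do python3 -m creep '[{"dx":0,"dy":0,"dz":0.0003,"wx":0,"wy":0,"wz":0},{"dx":0,"dy":0,"dz":0.0005,"wx":0,"wy":0,"wz":0},{"dx":0,"dy":0,"dz":0.0005,"wx":0,"wy":0,"wz":0}]' | grep -E "t:|eef_pos|force: \["; python3 st.py | grep -o "M.*\] \["; done
```

```text
t: 10.57
eef_pos: [0.4887, 0.1915, 0.1668]
ee_rot: [[-0.975, 0.22, 0.0], [0.22, 0.975, 0.0], [-0.0, 0.0, -1.0]]
force: [-0.9, 0.5, -1.3]
M [-0.0282  0.2495  0.0232] [
t: 10.82
eef_pos: [0.4888, 0.1915, 0.1668]
ee_rot: [[-0.975, 0.221, 0.001], [0.221, 0.975, 0.0], [-0.001, 0.001, -1.0]]
force: [-2.5, 0.8, 1.8]
M [-0.1012  0.4926 -0.1122] [
t: 11.07
eef_pos: [0.4889, 0.1917, 0.1667]
ee_rot: [[-0.975, 0.221, 0.001], [0.221, 0.975, 0.001], [-0.001, 0.001, -1.0]]
force: [-3.0, 0.3, 5.1]
M [-0.1981  0.7713 -0.0589] [
```

```bash
cat > ana.py <<'E'
from h import *
np.set_printoptions(precision=4,suppress=True)
F=[];M=[]
for i in range(5):
    optics.camera("top");s=robot.read_state();F.append(s["force"]);M.append(s["torque"])
R=s["ee_rot"];A=np.c_[-R[:,0],R[:,1],-R[:,2]]
F=A.T@(np.mean(F,0)-[.1,0,-5.2]);M=A.T@(np.mean(M,0)-[.03,.03,.03])
z=-.121
# CoP (cleaver frame) on underside plane: Mx=y Fz - z Fy ; My=z Fx - x Fz
print("t",s["t"],"p",s["eef_pos"],"Fc",F,"Mc",M,"CoP x %.4f y %.4f"%((z*F[0]-M[1])/F[2],(M[0]+z*F[1])/F[2]),"roll %.3f pitch %.3f deg"%(np.degrees(np.arctan2(A[2,1],A[2,2])),np.degrees(A[2,0])))
E
python3 ana.py
python3 -m creep '[{"dx":-0.0004,"dy":0,"dz":-0.0003,"wx":0,"wy":0.04,"wz":0},{"dx":-0.0008,"dy":0,"dz":-0.0006,"wx":0,"wy":0.08,"wz":0},{"dx":-0.0008,"dy":0,"dz":-0.0006,"wx":0,"wy":0.08,"wz":0}]' | head -1;python3 ana.py
```

```text
t 11.3167 p [0.4889 0.1917 0.1667] Fc [-2.9535  0.4891 10.7945] Mc [-0.3637  0.6499 -0.1183] CoP x -0.0271 y -0.0392 roll 0.048 pitch 0.058 deg
t: 11.57
t 11.8167 p [0.4897 0.1915 0.1668] Fc [-3.4675  0.8574 11.2735] Mc [-0.2379  0.6198 -0.1447] CoP x -0.0178 y -0.0303 roll 0.051 pitch -0.359 deg
```

```bash
python3 -m creep '[{"dx":0,"dy":0.0003,"dz":-0.0003,"wx":0.03,"wy":0.04,"wz":0},{"dx":0,"dy":0.0006,"dz":-0.0006,"wx":0.06,"wy":0.08,"wz":0},{"dx":0,"dy":0.0006,"dz":-0.0006,"wx":0.06,"wy":0.08,"wz":0}]' | head -1;python3 ana.py
```

```text
t: 12.07
t 12.3167 p [0.4899 0.1917 0.1668] Fc [-0.6166 -0.4861  9.4225] Mc [-0.099  -0.1751 -0.0883] CoP x 0.0265 y -0.0043 roll -0.280 pitch -0.724 deg
```

Flat contact has been reached, with CoP near the blade middle. Next I set the pitch between the last two values and read the index numerically.

```bash
python3 -m creep '[{"dx":0,"dy":0,"dz":0,"wx":0,"wy":-0.02,"wz":0},{"dx":0,"dy":0,"dz":0,"wx":0,"wy":-0.035,"wz":0},{"dx":0,"dy":0,"dz":0,"wx":0,"wy":-0.035,"wz":0}]' | head -1;python3 ana.py
python3 - <<'E'
from h import *
g=np.mean([cv2.cvtColor(optics.camera("wrist")["frame"],cv2.COLOR_RGB2GRAY) for i in range(3)],0)
np.save("flat.npy",g)
print("cols 284..")
for y in range(178,202): print(y," ".join("%3d"%v for v in g[y,286:330]))
E
```

```text
t: 12.57
t 12.8167 p [0.4896 0.1918 0.1667] Fc [-0.6796 -0.812  10.4663] Mc [-0.0739 -0.2181 -0.1135] CoP x 0.0287 y 0.0023 roll -0.288 pitch -0.598 deg
cols 284..
178 246 246 246 246 246 246 246 245 245 245 246 246 246 246 246 245 245 246 246 246 246 246 245 245 245 245 245 246 246 246 246 246 246 246 246 246 246 246 246 245 245 244 244 244
179 246 246 246 246 246 246 246 245 245 246 246 246 246 246 246 246 246 247 246 246 246 246 245 245 245 245 245 246 246 246 246 246 246 246 246 246 246 246 246 245 245 244 244 244
180 246 246 246 246 246 246 246 245 245 247 248 249 250 250 250 250 249 249 250 248 247 246 246 245 245 245 246 246 246 246 246 247 246 246 246 246 246 246 246 246 245 245 245 245
181 249 249 249 250 250 250 249 249 250 251 251 254 255 255 255 239 212 215 241 253 252 250 249 249 248 249 249 249 249 249 249 249 249 249 249 249 249 249 249 248 248 247 247 247
182 253 254 254 254 255 254 254 251 253 222 116  54  16  16  18  19  20  18  13 161 245 255 253 251 250 251 252 252 253 253 253 253 253 252 251 251 252 252 248 238 237 235 235 235
183  51  51  51  51  51  51  51  51 
[... 2683 characters left out ...]
 162 163 162 162 160 159 159 160 160 159 159 160 160 160 161 162 162 162 162 162 164 154 115  69  52  52  65  77  79  83  77  67  61  54  46  49  56  96 144 161
199 160 160 160 161 160 160 161 160 159 160 159 159 159 159 159 160 160 161 161 161 161 161 162 163 163 165 157 125  95  85  89  92  92  94  87  86  90  85  82  94 113 145 162 159
200 161 162 161 161 161 161 161 160 159 159 159 159 159 159 160 159 160 161 160 161 161 161 162 162 163 163 162 151 141 136 129 129 129 129 129 130 129 130 133 143 154 159 160 158
201 160 160 161 160 160 160 160 159 159 159 159 159 159 159 159 159 160 159 159 160 160 160 161 161 161 160 154 140 126 122 123 123 124 124 124 124 123 123 123 124 131 148 158 159
```

```bash
cat > idx.py <<'E'
from h import *
from scipy.optimize import brentq
c=optics.camera("wrist");s=robot.read_state();R=s["ee_rot"]
A=np.c_[-R[:,0],R[:,1],-R[:,2]];O=s["eef_pos"]-.005*R[:,2]-A@[.001,0,.126]
def dial(uv,xp):
    o,d=ray(c,uv);o=A.T@(o-O);d=A.T@d;return (o+d*(xp-o[0])/d[0])[1:]-[0,.056]
def ang(uv,r):
    f=lambda x:np.hypot(*dial(uv,x))-r
    xs=np.linspace(-.035,0,71);v=[f(x) for x in xs]
    for a,b,p,q in zip(xs,xs[1:],v,v[1:]):
        if p*q<0:
            x=brentq(f,a,b);q=dial(uv,x);print(uv,"x %.4f"%x,q,"ang %.4f"%np.arctan2(-q[0],-q[1]))
ang((319.5,190.7),.030)
for u in(304,304.5,305):
  for v in (190,190.5,191): ang((u,v),.031)
print("ring outer/tab"); ang((300.8,182),.040)
print([("%.1f %.1f"%tuple(proj(c,O+A@[x,-.030*np.sin(a),.056-.030*np.cos(a)])[0])) for x in(-.013,) for a in np.radians([0,5,10,15,20,25])])
E
python3 idx.py
```

```text
(319.5, 190.7) x -0.0254 [0.00020582 0.02999929] ang -3.1347
(319.5, 190.7) x -0.0094 [ 0.00024404 -0.02999901] ang -0.0081
(304, 190) x -0.0258 [-0.00729917  0.03012843] ang 2.9039
(304, 190) x -0.0101 [-0.01000787 -0.02934012] ang 0.3287
(304, 190.5) x -0.0255 [-0.00730235  0.03012766] ang 2.9038
(304, 190.5) x -0.0097 [-0.0100121  -0.02933867] ang 0.3289
(304, 191) x -0.0253 [-0.00730554  0.03012688] ang 2.9037
(304, 191) x -0.0094 [-0.01001634 -0.02933723] ang 0.3290
(304.5, 190) x -0.0258 [-0.0070545   0.03018665] ang 2.9120
(304.5, 190) x -0.0100 [-0.00968197 -0.02944927] ang 0.3176
(304.5, 190.5) x -0.0255 [-0.00705758  0.03018593] ang 2.9119
(304.5, 190.5) x -0.0097 [-0.00968607 -0.02944792] ang 0.3178
(304.5, 191) x -0.0253 [-0.00706066  0.03018521] ang 2.9118
(304.5, 191) x -0.0094 [-0.00969018 -0.02944657] ang 0.3179
(305, 190) x -0.0258 [-0.0068101   0.03024273] ang 2.9201
(305, 190) x -0.0100 [-0.00935558 -0.02955458] ang 0.3066
(305, 190.5) x -0.0255 [-0.00681307  0.03024206] ang 2.9200
(305, 190.5) x -0.0097 [-0.00935956 -0.02955332] ang 0.3067
(305, 191) x -0.0253 [-0.00681605  0.03024139] ang 2.9199
(305, 191) x -0.0093 [-0.00936354 -0.02955206] ang 0.3068
ring outer/tab
(300.8, 182) x -0.0319 [-0.00829591  0.03913027] ang 2.9327
(300.8, 182) x -0.0134 [-0.01251549 -0.03799161] ang 0.3182
['319.1 185.5', '315.2 185.5', '311.2 185.6', '307.3 185.8', '303.5 186.1', '299.7 186.5']
```

The index is about 0.31 rad. I'll rock the spine up about the edge, easing off 0.5 mm of press, and stop halfway to check.

```bash
python3 -m creep '[{"dx":0,"dy":-0.0021,"dz":-0.0013,"wx":-0.2,"wy":0,"wz":0},{"dx":0,"dy":-0.0042,"dz":-0.002,"wx":-0.4,"wy":0,"wz":0},{"dx":0,"dy":-0.0064,"dz":-0.0027,"wx":-0.6,"wy":0,"wz":0},{"dx":0,"dy":-0.0086,"dz":-0.0033,"wx":-0.8,"wy":0,"wz":0},{"dx":0,"dy":-0.0108,"dz":-0.0039,"wx":-1.0,"wy":0,"wz":0},{"dx":0,"dy":-0.0129,"dz":-0.0045,"wx":-1.2,"wy":0,"wz":0},{"dx":0,"dy":-0.0151,"dz":-0.0051,"wx":-1.4,"wy":0,"wz":0},{"dx":0,"dy":-0.0173,"dz":-0.0056,"wx":-1.6,"wy":0,"wz":0},{"dx":0,"dy":-0.0195,"dz":-0.0061,"wx":-1.8,"wy":0,"wz":0},{"dx":0,"dy":-0.0217,"dz":-0.0065,"wx":-2.0,"wy":0,"wz":0},{"dx":0,"dy":-0.0217,"dz":-0.0065,"wx":-2.0,"wy":0,"wz":0}]' | head -1
cat > ana2.py <<'E'
from h import *
np.set_printoptions(precision=4,suppress=True)
F=[];M=[]
for i in range(6):
    optics.camera("top");s=robot.read_state();F.append(s["force"]);M.append(s["torque"])
R=s["ee_rot"];A=np.c_[-R[:,0],R[:,1],-R[:,2]]
th=np.arctan2(A[2,1],A[2,2])
# bias: weight 5 N at ~60 mm above underside, acting below TCP along cleaver -z
w=np.array([0,0,-5.0]);Mg=np.cross(A@[0,0,-.085],w)
F=np.mean(F,0)-[.1,0,-.2]-w;M=np.mean(M,0)-[.03,.03,.03]-Mg
# axes: h=cleaver x level; solve contact point along edge
e=A@[0,-.045,-.121];Me=M-np.cross(e,F);x=A[:,0];up=np.array([0,0,1.]);n=np.cross(up,x)
# residual moment about horizontal n (perp. to edge): M_n = (x*lx)xF . n = -lx*... 
lx=(Me@n)/(np.cross(x,F)@n)
print("t %.2f"%s["t"],"p",s["eef_pos"],"F(x,n,up)",F@x,F@n,F[2],"Me(x,n,up)",Me@x,Me@n,Me[2],"edge CoP x %.4f"%lx,"roll %.3f pitch %.3f yaw %.3f"%(np.degrees(th),np.degrees(A[2,0]),np.degrees(np.arctan2(A[1,0],A[0,0]))))
E
python3 ana2.py
```

```text
t: 13.93
t 14.23 p [0.4843 0.1705 0.1726] F(x,n,up) 0.8370335939128778 -0.1737990157936213 2.1592175812976557 Me(x,n,up) -0.18395844020427082 -0.22171931302879147 -0.044181641507924155 edge CoP x 0.1022 roll 9.624 pitch -0.688 yaw -12.714
```

```bash
python3 -m creep '[{"dx":0,"dy":-0.0021,"dz":-0.0007,"wx":-0.2,"wy":0,"wz":0},{"dx":0,"dy":-0.0042,"dz":-0.0014,"wx":-0.4,"wy":0,"wz":0},{"dx":0,"dy":-0.0064,"dz":-0.0019,"wx":-0.6,"wy":0,"wz":0},{"dx":0,"dy":-0.0086,"dz":-0.0025,"wx":-0.8,"wy":0,"wz":0},{"dx":0,"dy":-0.0108,"dz":-0.0031,"wx":-1.0,"wy":0,"wz":0},{"dx":0,"dy":-0.0129,"dz":-0.0036,"wx":-1.2,"wy":0,"wz":0},{"dx":0,"dy":-0.0151,"dz":-0.0041,"wx":-1.4,"wy":0,"wz":0},{"dx":0,"dy":-0.0162,"dz":-0.0043,"wx":-1.5,"wy":0,"wz":0},{"dx":0,"dy":-0.0162,"dz":-0.0043,"wx":-1.5,"wy":0,"wz":0}]' | head -1
python3 ana2.py; python3 -m creep '[{"dx":0,"dy":0,"dz":0,"wx":0,"wy":-0.02,"wz":0},{"dx":0,"dy":0,"dz":0,"wx":0,"wy":-0.04,"wz":0},{"dx":0,"dy":0,"dz":0,"wx":0,"wy":-0.04,"wz":0}]' | head -1; python3 ana2.py
```

```text
t: 14.98
t 15.28 p [0.481  0.1544 0.1746] F(x,n,up) -0.8046890930433761 0.3605261886983537 2.0818907331770444 Me(x,n,up) -0.2824480730496493 0.07932962207503816 0.0219587853721923 edge CoP x -0.0383 roll 17.168 pitch -0.633 yaw -12.712
t: 15.53
t 15.83 p [0.481  0.1543 0.1746] F(x,n,up) -1.3035638273256238 -0.25797934526777666 2.5443063918802316 Me(x,n,up) -0.27608308728557573 0.12796523429193896 0.031613924657939524 edge CoP x -0.0505 roll 17.200 pitch -0.440 yaw -12.801
```

```bash
python3 -m creep '[{"dx":0,"dy":-0.0001,"dz":0.0004,"wx":0,"wy":0,"wz":0},{"dx":0,"dy":-0.0002,"dz":0.0007,"wx":0,"wy":0,"wz":0},{"dx":0,"dy":-0.0002,"dz":0.0007,"wx":0,"wy":0,"wz":0}]' | head -1
python3 ana2.py; python3 -m creep '[{"dx":0,"dy":0,"dz":0,"wx":0,"wy":0.02,"wz":0},{"dx":0,"dy":0,"dz":0,"wx":0,"wy":0.03,"wz":0},{"dx":0,"dy":0,"dz":0,"wx":0,"wy":0.03,"wz":0}]' | head -1; python3 ana2.py
```

```text
t: 16.08
t 16.38 p [0.4812 0.1544 0.1744] F(x,n,up) -2.6685650822114737 -0.731392512023163 7.196634778370739 Me(x,n,up) -0.18325902567924146 0.30166178281203826 0.06937987588741854 edge CoP x -0.0420 roll 17.219 pitch -0.409 yaw -12.797
t: 16.63
t 16.93 p [0.4813 0.1544 0.1744] F(x,n,up) -2.9657286369885507 -0.5675688206467647 9.934352375117628 Me(x,n,up) -0.11408674680027585 0.1865227651669136 0.09895480197229592 edge CoP x -0.0188 roll 17.222 pitch -0.535 yaw -12.761
```

```bash
python3 -m creep '[{"dx":0,"dy":0.0001,"dz":-0.0005,"wx":0,"wy":0.02,"wz":0},{"dx":0,"dy":0.0002,"dz":-0.0007,"wx":0,"wy":0.02,"wz":0},{"dx":0,"dy":0.0002,"dz":-0.0007,"wx":0,"wy":0.02,"wz":0}]' | head -1; python3 ana2.py
python3 - <<'E'
from h import *
g=np.mean([cv2.cvtColor(optics.camera("wrist")["frame"],cv2.COLOR_RGB2GRAY) for i in range(3)],0)
np.save("t1.npy",g)
for y in range(185,203): print(y," ".join("%3d"%v for v in g[y,292:324]))
E
```

```text
t: 17.18
t 17.48 p [0.4811 0.1543 0.1745] F(x,n,up) -0.9516967227031916 0.1856242905037792 5.958883279408873 Me(x,n,up) -0.11199410867323357 -0.08642907678565737 0.010855604330835385 edge CoP x 0.0145 roll 17.195 pitch -0.657 yaw -12.735
185  98 105 109 106 100  80  46  40  46  45  43  42  43  44  50  50  68 163 206 206 208 213 219 219 222 226 227 229 230 231 232 222
186 167 182 188 189 192 171 105  50  60  58  48  46  50  51  55  54  49 242 255 252 251 251 251 251 250 250 250 250 250 250 251 250
187 230 243 247 249 252 248 166  46  58  55  47  51  59  57  56  51  53 249 252 248 248 248 248 247 247 248 248 248 248 248 248 247
188 247 248 247 247 248 248 185  37  50  48  41  46  55  54  50  61 108 248 250 247 247 247 247 247 247 247 247 247 247 247 247 247
189 245 246 245 245 246 250 230 111 100 130 113  57  68  77  98 170 224 251 249 247 247 247 247 247 247 247 247 247 247 247 247 247
190 245 246 246 246 246 247 246 229 224 245 237 196 165 123 152 243 255 253 250 250 249 249 249 249 249 249 249 250 250 249 249 249
191 245 246 247 247 247 247 249 251 252 253 255 255 242 115  59  60 23
[... 813 characters left out ...]
  51  52  55  52  42  74 134 156 153 153
198 155 154 153 152 152 153 152 152 152 153 154 136  95  62  47  46  50  52  55  59  56  52  47  45  54  58  57  86 132 151 151 151
199 153 153 152 151 151 151 151 152 152 152 154 157 148 121  91  78  73  66  69  72  60  46  60  75  87  95  99 116 126 129 135 139
200 152 152 152 151 151 152 151 151 152 153 153 154 155 158 148 138 129 118 119 123 108  90 110 124 123 122 122 121 120 119 117 117
201 152 152 152 152 152 152 152 152 152 152 152 152 152 153 154 155 157 157 157 157 145 128 122 119 117 117 118 117 118 117 118 118
202 152 152 152 152 152 152 152 152 152 152 152 152 151 151 152 152 153 153 154 145 142 152 155 152 153 150 146 148 149 150 156 165
```

Contact is now 6 N with CoP 14 mm off the gauge. I'll use the last picture on an enlarged view of index against pointer, with flat on top and the current tilt below.

```bash
python3 - <<'E'
from h import *
o=[]
for n in("flat","t1"):
    g=np.load(n+".npy")[180:200,286:336].astype(np.uint8);o.append(cv2.resize(g,None,fx=15,fy=14.5,interpolation=cv2.INTER_CUBIC))
cv2.imwrite("pics/z.png",np.vstack(o))
E
```

```text
(no output)
```

View pics/z.png

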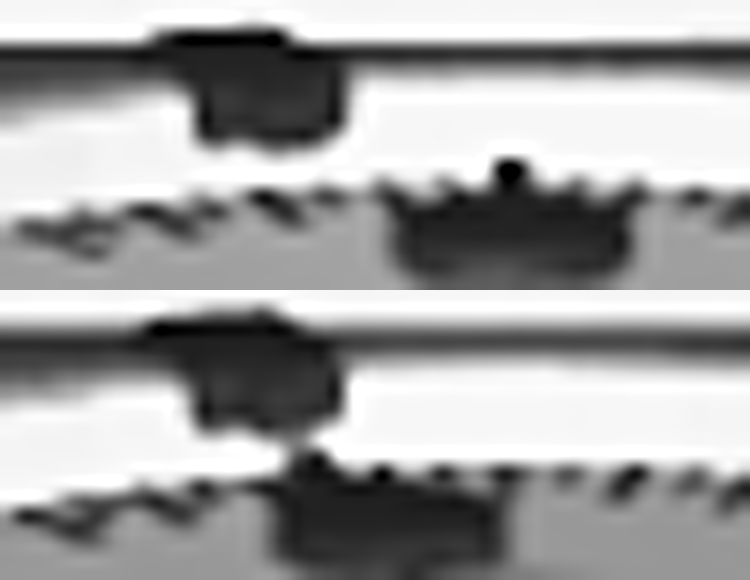

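The view shows the index wedge's apex at about column 304.6 (row 190). The pointer tip is just short of it at about 306.2 and should come to about 305.1, so roughly 0.022 rad more is needed.

```bash
python3 -m creep '[{"dx":0,"dy":-0.0007,"dz":-0.0002,"wx":-0.06,"wy":0,"wz":0},{"dx":0,"dy":-0.0013,"dz":-0.0005,"wx":-0.12,"wy":-0.01,"wz":0},{"dx":0,"dy":-0.002,"dz":-0.0007,"wx":-0.18,"wy":-0.01,"wz":0},{"dx":0,"dy":-0.0027,"dz":-0.001,"wx":-0.25,"wy":-0.01,"wz":0},{"dx":0,"dy":-0.0027,"dz":-0.001,"wx":-0.25,"wy":-0.01,"wz":0},{"dx":0,"dy":-0.0027,"dz":-0.001,"wx":-0.25,"wy":-0.01,"wz":0},{"dx":0,"dy":-0.0027,"dz":-0.001,"wx":-0.25,"wy":-0.01,"wz":0},{"dx":0,"dy":-0.0027,"dz":-0.001,"wx":-0.25,"wy":-0.01,"wz":0},{"dx":0,"dy":-0.0027,"dz":-0.001,"wx":-0.25,"wy":-0.01,"wz":0},{"dx":0,"dy":-0.0027,"dz":-0.001,"wx":-0.25,"wy":-0.01,"wz":0},{"dx":0,"dy":-0.0027,"dz":-0.001,"wx":-0.25,"wy":-0.01,"wz":0},{"dx":0,"dy":-0.0027,"dz":-0.001,"wx":-0.25,"wy":-0.01,"wz":0}]' | head -1; python3 ana2.py
cat > tip.py <<'E'
from h import *
C=[optics.camera("wrist") for i in range(4)]
g=np.mean([cv2.cvtColor(c["frame"],cv2.COLOR_RGB2GRAY) for c in C],0)
for y in range(186,200): print(y," ".join("%3d"%v for v in g[y,296:326]))
# bob: dark blob rows 194-197 lateral edges at half level
for n,G in(("flat",np.load("flat.npy")),("t1",np.load("t1.npy")),("now",g)):
    r=G[195:197,296:336].mean(0);x=np.arange(296,336);k=(r<95)&(x>302);print(n,"bob cols",x[k].min(),x[k].max(), "dark centroid %.2f"%((np.clip(150-r,0,None)*(x>301))@x/(np.clip(150-r,0,None)*(x>301)).sum()))
E
python3 tip.py
```

```text
t: 18.63
t 18.93 p [0.4803 0.1515 0.1747] F(x,n,up) 0.44859491202330065 0.7571307075916581 2.924929119273146 Me(x,n,up) -0.24968342265577023 -0.08605513878156291 -0.024912170256360368 edge CoP x 0.0294 roll 18.444 pitch -0.636 yaw -12.742
186 193 172 103  49  58  59  52  46  50  50  55  56  42 246 255 252 252 251 251 251 251 251 251 251 251 251 251 251 250 250
187 252 252 183  45  56  56  51  52  60  59  58  53  37 250 252 248 248 248 248 248 248 248 248 248 248 248 248 247 247 247
188 248 253 225  35  49  52  46  49  57  56  52  63  86 247 250 247 247 247 247 247 247 247 247 247 247 247 247 247 246 246
189 246 249 229 111 104 106  86  56  69  80  99 171 225 251 249 247 247 247 247 247 247 247 247 247 247 247 247 247 246 247
190 246 247 246 230 226 232 222 162 111 119 155 254 255 251 249 249 249 249 249 249 249 249 249 249 249 249 249 249 248 248
191 247 247 249 250 253 255 255 246 131  89  83 229 255 255 255 255 255 255 255 253 253 254 255 255 255 255 254 251 248 251
192 249 250 249 248 252 255 246 171  65  26  22  66 156 215 173  54 130 182 138  51 135 188 154  72  76 156 184 122 1
[... 300 characters left out ...]
33  34  34  33  33  34  33  33  33  33  31  31  27 122 159 155 153 153 152 153
196 146 126 117 131 149 157 160 118  31  37  37  37  37  36  37  37  36  38  38  39  40  41  36 116 154 154 153 152 152 152
197 154 155 156 154 154 155 158 116  33  43  47  47  46  46  47  48  48  49  50  50  53  49  37 103 147 155 153 153 152 152
198 152 152 152 152 152 153 156 122  59  45  45  48  51  54  57  60  56  52  46  44  54  57  68 126 152 150 151 152 152 153
199 152 152 152 152 152 153 155 146 119  90  78  73  62  58  60  58  44  38  61  76  88  95 119 135 129 128 135 139 143 146
flat bob cols 312 327 dark centroid 319.71
t1 bob cols 304 319 dark centroid 311.83
now bob cols 304 318 dark centroid 311.37
```

```bash
python3 -m creep '[{"dx":0,"dy":-0.0004,"dz":0.0001,"wx":-0.03,"wy":-0.01,"wz":0},{"dx":0,"dy":-0.0007,"dz":0.0002,"wx":-0.06,"wy":-0.02,"wz":0},{"dx":0,"dy":-0.0007,"dz":0.0002,"wx":-0.06,"wy":-0.02,"wz":0},{"dx":0,"dy":-0.0007,"dz":0.0002,"wx":-0.06,"wy":-0.02,"wz":0},{"dx":0,"dy":-0.0007,"dz":0.0002,"wx":-0.06,"wy":-0.02,"wz":0},{"dx":0,"dy":-0.0007,"dz":0.0002,"wx":-0.06,"wy":-0.02,"wz":0}]' | head -1; python3 ana2.py
```

```text
t: 19.63
t 19.93 p [0.4803 0.151  0.1746] F(x,n,up) -1.8028870515941382 -0.251371910692135 5.658231109052468 Me(x,n,up) -0.19785560550384879 -0.005437062159691688 0.03723616855107077 edge CoP x 0.0010 roll 18.754 pitch -0.524 yaw -12.772
```

Contact is even (CoP 1 mm) and light (5.7 N). I'll hold so the pointer settles, then check the tip and that the stone has not moved.

```bash
for i in 1 2; do python3 -m creep '[{"dx":0,"dy":0,"dz":0,"wx":0,"wy":0,"wz":0},{"dx":0,"dy":0,"dz":0,"wx":0,"wy":0,"wz":0},{"dx":0,"dy":0,"dz":0,"wx":0,"wy":0,"wz":0},{"dx":0,"dy":0,"dz":0,"wx":0,"wy":0,"wz":0},{"dx":0,"dy":0,"dz":0,"wx":0,"wy":0,"wz":0},{"dx":0,"dy":0,"dz":0,"wx":0,"wy":0,"wz":0},{"dx":0,"dy":0,"dz":0,"wx":0,"wy":0,"wz":0},{"dx":0,"dy":0,"dz":0,"wx":0,"wy":0,"wz":0},{"dx":0,"dy":0,"dz":0,"wx":0,"wy":0,"wz":0},{"dx":0,"dy":0,"dz":0,"wx":0,"wy":0,"wz":0},{"dx":0,"dy":0,"dz":0,"wx":0,"wy":0,"wz":0},{"dx":0,"dy":0,"dz":0,"wx":0,"wy":0,"wz":0}]' | head -1; done; python3 ana2.py; python3 tip.py | grep -E "^(189|190|191|192|now)"
python3 - <<'E'
from h import *
c=optics.camera("side");f0=cv2.imread("pics/side0.png").astype(int);f=c["frame"][:,:,::-1].astype(int)
d=np.abs(f0-f).max(2)[195:218,280:318];print("stone near-end diff",(d>40).sum())
E
```

```text
t: 20.93
t: 21.93
t 22.23 p [0.4803 0.151  0.1745] F(x,n,up) -2.321931232588015 -0.03203102901754338 9.422183432599862 Me(x,n,up) -0.03303201345701472 0.015270643945322689 0.066108140302435 edge CoP x -0.0016 roll 18.755 pitch -0.524 yaw -12.773
189 246 249 240 157 163 192 154 109 114 112 149 221 255 251 248 248 247 247 247 247 247 248 248 248 248 248 248 247 246 247
190 246 247 250 247 253 255 255 208 173 174 211 255 254 251 251 250 250 250 250 250 250 250 251 251 251 250 250 249 248 249
191 247 248 249 249 251 253 255 222  16  18  58 240 255 255 250 226 251 255 255 247 236 245 225 168 220 246 246 230 238 252
192 250 250 233 217 236 223 170 110  28  30  24  68  98 125  96  10 101 138 109  49 105 149 121  51  80 133 131  78  88 137
now bob cols 303 318 dark centroid 310.93
stone near-end diff 0
```

The pointer tip (304.9) lies on the wedge's line (apex 304.5) and the stone has not moved. The force crept up to 9 N, so I'll ease off slightly and watch it.

```bash
python3 -m creep '[{"dx":0,"dy":0.0001,"dz":-0.0005,"wx":0,"wy":0,"wz":0},{"dx":0,"dy":0.0001,"dz":-0.0005,"wx":0,"wy":0,"wz":0},{"dx":0,"dy":0.0001,"dz":-0.0005,"wx":0,"wy":0,"wz":0},{"dx":0,"dy":0.0001,"dz":-0.0005,"wx":0,"wy":0,"wz":0},{"dx":0,"dy":0.0001,"dz":-0.0005,"wx":0,"wy":0,"wz":0},{"dx":0,"dy":0.0001,"dz":-0.0005,"wx":0,"wy":0,"wz":0},{"dx":0,"dy":0.0001,"dz":-0.0005,"wx":0,"wy":0,"wz":0},{"dx":0,"dy":0.0001,"dz":-0.0005,"wx":0,"wy":0,"wz":0}]' | head -1; python3 ana2.py
python3 -m creep '[{"dx":0,"dy":0,"dz":0,"wx":0,"wy":0,"wz":0},{"dx":0,"dy":0,"dz":0,"wx":0,"wy":0,"wz":0},{"dx":0,"dy":0,"dz":0,"wx":0,"wy":0,"wz":0},{"dx":0,"dy":0,"dz":0,"wx":0,"wy":0,"wz":0},{"dx":0,"dy":0,"dz":0,"wx":0,"wy":0,"wz":0},{"dx":0,"dy":0,"dz":0,"wx":0,"wy":0,"wz":0},{"dx":0,"dy":0,"dz":0,"wx":0,"wy":0,"wz":0},{"dx":0,"dy":0,"dz":0,"wx":0,"wy":0,"wz":0},{"dx":0,"dy":0,"dz":0,"wx":0,"wy":0,"wz":0},{"dx":0,"dy":0,"dz":0,"wx":0,"wy":0,"wz":0},{"dx":0,"dy":0,"dz":0,"wx":0,"wy":0,"wz":0},{"dx":0,"dy":0,"dz":0,"wx":0,"wy":0,"wz":0}]' | head -1; python3 ana2.py; python3 tip.py | grep -E "^(190|191|now)"
```

```text
t: 23.15
t 23.45 p [0.4801 0.1508 0.1746] F(x,n,up) -0.6577401024630449 0.9760328407463055 4.372978379709946 Me(x,n,up) -0.10487622168842652 -0.07183361403146767 -0.0040061570946549364 edge CoP x 0.0165 roll 18.736 pitch -0.549 yaw -12.775
t: 24.45
t 24.75 p [0.4802 0.1508 0.1747] F(x,n,up) -0.7670958264428888 0.6439299363729136 1.8599062115117477 Me(x,n,up) -0.2833448109558821 -0.10541200348834025 -0.0020010321920569856 edge CoP x 0.0569 roll 18.739 pitch -0.546 yaw -12.773
190 246 247 249 248 247 252 247 192 114 151 174 253 255 251 250 250 250 250 250 249 249 250 250 250 250 250 250 249 247 249
191 247 248 249 250 251 253 255 231  67  31  61 229 255 255 255 255 255 255 255 242 245 255 255 246 248 255 255 243 209 243
now bob cols 304 318 dark centroid 311.10
```

The integral action swings the force a little, so I'll split the difference and let it settle.

```bash
python3 -m creep '[{"dx":0,"dy":-0.0001,"dz":0.0003,"wx":0,"wy":-0.01,"wz":0},{"dx":0,"dy":-0.0001,"dz":0.0003,"wx":0,"wy":-0.01,"wz":0},{"dx":0,"dy":-0.0001,"dz":0.0003,"wx":0,"wy":-0.01,"wz":0},{"dx":0,"dy":-0.0001,"dz":0.0003,"wx":0,"wy":-0.01,"wz":0},{"dx":0,"dy":-0.0001,"dz":0.0003,"wx":0,"wy":-0.01,"wz":0},{"dx":0,"dy":-0.0001,"dz":0.0003,"wx":0,"wy":-0.01,"wz":0},{"dx":0,"dy":-0.0001,"dz":0.0003,"wx":0,"wy":-0.01,"wz":0},{"dx":0,"dy":-0.0001,"dz":0.0003,"wx":0,"wy":-0.01,"wz":0},{"dx":0,"dy":-0.0001,"dz":0.0003,"wx":0,"wy":-0.01,"wz":0},{"dx":0,"dy":-0.0001,"dz":0.0003,"wx":0,"wy":-0.01,"wz":0},{"dx":0,"dy":-0.0001,"dz":0.0003,"wx":0,"wy":-0.01,"wz":0},{"dx":0,"dy":-0.0001,"dz":0.0003,"wx":0,"wy":-0.01,"wz":0}]' | head -1; python3 ana2.py
python3 -m creep '[{"dx":0,"dy":0,"dz":0,"wx":0,"wy":0,"wz":0},{"dx":0,"dy":0,"dz":0,"wx":0,"wy":0,"wz":0},{"dx":0,"dy":0,"dz":0,"wx":0,"wy":0,"wz":0},{"dx":0,"dy":0,"dz":0,"wx":0,"wy":0,"wz":0},{"dx":0,"dy":0,"dz":0,"wx":0,"wy":0,"wz":0},{"dx":0,"dy":0,"dz":0,"wx":0,"wy":0,"wz":0},{"dx":0,"dy":0,"dz":0,"wx":0,"wy":0,"wz":0},{"dx":0,"dy":0,"dz":0,"wx":0,"wy":0,"wz":0},{"dx":0,"dy":0,"dz":0,"wx":0,"wy":0,"wz":0},{"dx":0,"dy":0,"dz":0,"wx":0,"wy":0,"wz":0},{"dx":0,"dy":0,"dz":0,"wx":0,"wy":0,"wz":0},{"dx":0,"dy":0,"dz":0,"wx":0,"wy":0,"wz":0}]' | head -1; python3 ana2.py; python3 tip.py | grep -E "^(189|190|191|now)"
```

```text
t: 25.95
t 26.25 p [0.4803 0.1509 0.1746] F(x,n,up) -1.3668813599097986 -0.04620985639636705 3.330481281497405 Me(x,n,up) -0.22395937843072602 0.06643935908301597 0.04958732569915814 edge CoP x -0.0200 roll 18.752 pitch -0.481 yaw -12.789
t: 27.25
t 27.55 p [0.4803 0.1509 0.1746] F(x,n,up) -1.415873734779344 0.14986504113993926 4.590003099779056 Me(x,n,up) -0.1866514813949601 0.0922222743821504 0.05057460582760924 edge CoP x -0.0201 roll 18.754 pitch -0.482 yaw -12.792
189 246 248 244 194 180 191 168 128 114  94 142 217 255 251 248 248 248 247 248 248 247 248 248 248 248 248 248 247 247 247
190 246 247 249 251 254 255 255 232 173 141 194 255 255 251 251 251 250 250 251 250 250 250 251 251 251 250 251 249 248 249
191 248 248 248 248 251 253 255 221  15  20  62 170 253 255 250 227 251 254 226 199 233 245 226 169 220 246 246 206 200 237
now bob cols 303 318 dark centroid 310.87
```

```bash
python3 -m creep '[{"dx":0,"dy":0,"dz":0,"wx":0,"wy":0.008,"wz":0},{"dx":0,"dy":0,"dz":0,"wx":0,"wy":0.008,"wz":0},{"dx":0,"dy":0,"dz":0,"wx":0,"wy":0.008,"wz":0},{"dx":0,"dy":0,"dz":0,"wx":0,"wy":0.008,"wz":0},{"dx":0,"dy":0,"dz":0,"wx":0,"wy":0.008,"wz":0},{"dx":0,"dy":0,"dz":0,"wx":0,"wy":0.008,"wz":0},{"dx":0,"dy":0,"dz":0,"wx":0,"wy":0.008,"wz":0},{"dx":0,"dy":0,"dz":0,"wx":0,"wy":0.008,"wz":0},{"dx":0,"dy":0,"dz":0,"wx":0,"wy":0.008,"wz":0},{"dx":0,"dy":0,"dz":0,"wx":0,"wy":0.008,"wz":0},{"dx":0,"dy":0,"dz":0,"wx":0,"wy":0.008,"wz":0},{"dx":0,"dy":0,"dz":0,"wx":0,"wy":0.008,"wz":0}]' | head -1; python3 ana2.py
python3 -m creep '[{"dx":0,"dy":0,"dz":0,"wx":0,"wy":0,"wz":0},{"dx":0,"dy":0,"dz":0,"wx":0,"wy":0,"wz":0},{"dx":0,"dy":0,"dz":0,"wx":0,"wy":0,"wz":0},{"dx":0,"dy":0,"dz":0,"wx":0,"wy":0,"wz":0},{"dx":0,"dy":0,"dz":0,"wx":0,"wy":0,"wz":0},{"dx":0,"dy":0,"dz":0,"wx":0,"wy":0,"wz":0},{"dx":0,"dy":0,"dz":0,"wx":0,"wy":0,"wz":0},{"dx":0,"dy":0,"dz":0,"wx":0,"wy":0,"wz":0},{"dx":0,"dy":0,"dz":0,"wx":0,"wy":0,"wz":0},{"dx":0,"dy":0,"dz":0,"wx":0,"wy":0,"wz":0},{"dx":0,"dy":0,"dz":0,"wx":0,"wy":0,"wz":0},{"dx":0,"dy":0,"dz":0,"wx":0,"wy":0,"wz":0}]' | head -1; python3 ana2.py; python3 tip.py | grep -E "^(190|191|now)"
```

```text
t: 28.75
t 29.05 p [0.4803 0.1509 0.1746] F(x,n,up) -1.2452592424561972 0.21241823439499277 5.0728317647739125 Me(x,n,up) -0.14769187661366226 0.08612546255270118 0.02518222510143991 edge CoP x -0.0170 roll 18.751 pitch -0.515 yaw -12.776
t: 30.05
t 30.35 p [0.4803 0.1509 0.1746] F(x,n,up) -1.5041496528049976 -0.2185762913688714 5.342913626669365 Me(x,n,up) -0.08499784673974332 0.017254200769917336 0.009981215084103965 edge CoP x -0.0032 roll 18.753 pitch -0.516 yaw -12.778
190 246 247 250 247 253 255 255 207 174 176 175 251 255 251 251 251 250 250 250 250 249 250 250 250 250 250 250 249 248 249
191 248 248 249 249 251 253 255 223  16  19  61 229 255 255 251 227 251 255 255 246 233 245 244 235 237 245 246 228 237 252
now bob cols 303 318 dark centroid 310.95
```

The readings are steady: 5.3 N, CoP −3 mm, and the pointer still on the index. I'm handing in.

```bash
python3 -c "
from station import hand_in
print(hand_in())"
```

```text
the job is handed in; nothing more can be done
None
```

I handed the job in at about 30 s: the cleaver is held on the whetstone, edge down with about 5 N spread evenly, spine up about 18.8°, and the pointer at rest on the index to within what the wrist camera can resolve; the stone showed no movement in the side view when I checked it about 9 s earlier.

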